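# Shut the drawer and lock it with the quarter-turn stud

### The job

Gently push the open upper drawer fully home, then take the orange key from its holder, press the slotted stud on top of the drawers down with it and turn it clockwise a quarter turn until it rises into its catch and stays there. Press and turn with no more force than it needs, put the key back upright in its holder, and leave the other things alone.

Things in the scene. Friction and masses are not known exactly. Their poses are not given: they have to be found in the camera images.
- unit: Two stacked smoky plastic drawer housings fixed to the table, 160 (x) by 150 (y) mm, 150 mm high. Origin: centre of the underside; x points from the drawer fronts (at x = -80 mm) to the back, z up. The lock, a 60 mm black flange with a chrome stud, sits on the lid. The key must not press on them with more than 22 N before the turn is at its end, 45 N ever (contact forces summed).
- lock_point (a point): Point on the lid's plane (150 mm up) on the stud's vertical axis, 10 mm before the unit's centre; axes as the unit's. The stud's head is 34 mm wide; in its top a blind slot 18 mm long, 6.5 wide, 8 deep, both ends closed, edges bevelled 2 mm. The head is screwed on at a different height on each unit: its top, stud up, stands anywhere from 22 to 38 mm above the lid.
- drawer (a joint): Opening of the upper drawer in m, 0 = shut; it slides out along the unit's -x, up to 80 mm, friction about 1.5 N. Its front is 140 mm wide, 79 to 141 mm above the table, with a lip 12 mm deep and 60 mm wide at 90 to 96 mm. Not to be pushed with more than 40 N. Unless it is shut to within about 3 mm, a strip under the lid blocks the stud from going down.
- drawer_front (a point): Point on the outer face of the upper drawer's front, at mid width, 124 mm above the table.
- stud_turn (a joint): Turn of the stud in rad, clockwise seen from above. At 0 the slot lies along the unit's x, at 1.57 across it. It starts near 0 and has only about 0.04 rad of play each way until pressed down. Hard stops end the turn at about 1.62 (where the catch is) and, anticlockwise, at about -0.04. Turning takes about 0.02 to 0.05 N m; more means a stop.
- stud_press (a joint): How far the stud is pressed down, in m: 0 = up. A spring pushes it up with 7 N at 0, growing 0.7 N per mm. It turns only when pressed 8 mm; the hard bottom is at 9.5 mm. Let go in mid turn it stays near 8 mm; let go at the end of the turn it rises into the catch and stays at about 5 mm.
- key: Loose upright key, 90 mm tall, 80 g. Origin at the centre of the lower end of its blade, z up along the key, x along the blade's width. From the bottom: steel blade 15 (x) by 4.2 (y) mm, 8 mm long, so it has about 0.15 rad of play in the slot; round steel shank 12 mm thick up to z = 45 mm; orange grip 36 (x) by 16 (y) mm from z = 45 to 90 mm, to be pinched across its 16 mm.
- key_tip (a point): The key's origin, at the centre of the lower end of the blade.
- holder: Grey fixed holder: a round upright tube on a 70 mm square foot, 52 mm high, outside 34 mm, bore 22 mm. Origin: centre of its underside. The key stands in the bore with the underside of its orange grip resting on the rim, its blade end then 7 mm above the table.
- jar: Small glass jar, 52 mm wide, 65 mm tall, a bystander; origin under its centre.
- elbow: Green PPR pipe elbow, about 58 by 58 by 36 mm, a bystander; origin under its corner.
- diverter: Chrome diverter knob, 48 mm wide, 36 mm tall, a bystander; origin under its centre.
- valve_handle: Red plastic valve handle, 100 mm long, 20 mm tall, a bystander; origin under its hub.
- hex_key: Steel hex key lying flat, 90 by 28 mm, 6 mm thick, a bystander; origin under the middle of its long arm.
- brass_nut: Brass ring nut, 34 mm wide, 14 mm tall, a bystander; origin under its centre.
There are look-alikes about, which are no part of the job. Of the things that look like the key, the middle-sized one is meant. There is more than one size of the unit; the job needs the larger.

How it is judged:
On the way, in this order (a step that is already met when the one before it is completed fails the run):
1. the upper drawer is shut to within 3 mm (value of joint drawer below 0.003 m), for 0.2 s.
2. the key presses the stud down at least 7 mm, drawer still shut (value of joint stud_press above 0.007 m and contact force between key and unit above 2 N and value of joint drawer below 0.004 m), for 0.1 s.
3. the stud, turned to its end, has risen into its catch and the key is off it (value of joint stud_turn between 1.4 and 1.72 rad and value of joint stud_press between 0.003 and 0.0065 m and contact force between key and unit below 0.1 N), for 0.2 s.
At the end, for the whole second after the job is handed in: The upper drawer is shut to within 4 mm; the stud is in its catch (turned 1.40 to 1.72 rad, 3 to 6.5 mm down) by itself; the key stands at rest in its holder, upright within 0.12 rad, its blade end within 7 mm of the holder's axis and lower than 11 mm above the holder's underside (value of joint drawer below 0.004 m and value of joint stud_turn between 1.4 and 1.72 rad and value of joint stud_press between 0.003 and 0.0065 m and horizontal distance between key_tip and holder below 0.007 m and z of key_tip in the frame of holder below 0.011 m and angle between key's own z axis and vertical below 0.12 rad and linear speed of key below 0.02 m/s); the robot touches nothing.
It fails at once if the key loads the lock or drawers with more than 45 N (contact force between key and unit above 45 N).
It fails at once if the key presses with more than 22 N before the stud is turned to its end (contact force between key and unit above 22 N and value of joint stud_turn below 1.4 rad).
It fails at once if the robot pushes the drawers with more than 40 N (contact force between any of the fingers, the arm and unit above 40 N).
It fails at once if a bystander is moved more than 20 mm (distance of any of jar, elbow, diverter, valve_handle, hex_key, brass_nut from where it was at the start of the episode above 0.02 m).
It fails at once if the jar is tipped (angle between jar's own z axis and vertical above 0.3 rad).
It also fails if it takes over 72 s, if anything falls off the work surface, if the arm or the gripper's body presses on something with over 40 N, if the wrist force passes 120 N, or if a joint passes its speed limit or range.

### The arm

A 7-joint arm with a two-finger parallel gripper is mounted at the origin on the work surface. World frame = base frame: x ahead of the robot, y to its left, z up, the work surface at z = 0. Lengths are in m, angles in rad, forces in N, time in s.
With the tool pointing down it reaches from about 0.35 to 0.9 m from the base axis. Payload 19.9 kg.
Tool frame: the origin (TCP) lies between the finger pads; the fingertips stand 19 mm ahead of it and the grasp point (between the pads) is the TCP; z points along the fingers, y is the direction in which the jaws open and shut (so a half turn about z gives the same grasp; the last joint's range is limited). The gripper opens to 94 mm and grips with 3 to 60 N. Pads are 16 mm wide; open, the fingers measure 119 mm over their backs; the gripper's body (75 mm by 177 mm) begins 78 mm behind the grasp point.
Start: joints at [-1.333, 0.417, -0.01, 1.614, 0.005, 1.111, -0.053], TCP at [0.172, 0.601, 0.197] pointing down, gripper open.
Joint ranges: [-2.81, 2.81], [-0.39, 2.02], [-1.27, 1.25], [0.06, 2.57], [-1.19, 4.33], [0.19, 2], [-2.82, 2.82]. Speed limits (rad/s): [1.89, 1.89, 2.39, 2.39, 3.01, 3.01, 3.01].

### API

Orientations are given as a 3x3 rotation matrix whose columns are the frame's x, y, z axes.
In Python, from rig import robot gives the robot as it stands. Calls block until the motion is done:
- robot.move_ptp(position, orientation): joint-space move of the TCP to a pose.
- robot.move_linear(position, velocity=0.15, frame=None, threshold=None): straight line of the TCP; frame=None keeps the orientation; velocity is the mean speed in m/s. With threshold (N) it stops when the force on the tool has changed by that much, and returns True; else False.
- robot.goto_joints(angles): joint-space move.
- robot.gripper_to(opening): finger opening in m; the grip force is fixed at half the most; returns when the fingers have stopped.
- robot.pause(seconds).
- robot.ik(position, orientation): joint angles nearest the present ones, or None.
- robot.get_state(): the state.
- robot.grab_frame(name): name is "side" or "top"; returns the picture (420x560x3 uint8, red, green, blue); there is no depth.
- robot.camera_info(name): a dict with "fx", "fy", "cx", "cy" (pixels), "rvec" (rotation vector, rad) and "tvec" (3), from world to camera coordinates, as OpenCV has them. Camera axes: x right, y down, z forward; pixel columns grow to the right and rows downward; lengths in m; the calibration is good to about 2 mm. A picture is of the moment at which its call begins. camera_info takes no time and is no camera call.
A pose or a line that the arm cannot do raises robot.PlanningError and nothing moves.
- robot.sign_off(): hands the job in, once; it reports no verdict.
The state is a dict: "time": time; "qpos": joint angles; "joint_vel": joint speeds; "effort": joint torques, N m; "ee_pos": TCP position; "tool_rot": TCP orientation; "force": force on the tool from outside, world axes, zero at the start; "moment": the same for the moment, N m; "opening": finger opening in m.
Only numpy, scipy, OpenCV 4.12 (cv2) and the standard library are available. Lean on these libraries where they do the work, as an engineer would, in place of code of your own. Each camera call takes 0.05 s, during which the arm holds its last target. There are 200 camera calls.

## Working session

There is one attempt and no reset: what is moved stays moved. The work goes in short steps, each a Python script; the robot and the scene stay as the last script left them, time stands still between calls to the robot, and variables do not carry over. Pictures are saved under pics/ and viewed, about 8 in all and at most 12, crops included, and the job is handed in when it is done.

```bash
ls; mkdir -p pics
cat > h.py <<'E'
import numpy as np, cv2
from rig import robot
def cam(n):
    c=robot.camera_info(n); K=np.array([[c['fx'],0,c['cx']],[0,c['fy'],c['cy']],[0,0,1.]])
    return K,np.array(c['rvec'],float),np.array(c['tvec'],float)
def ray(n,uv,z):
    "world point at height z on pixel ray"
    K,r,t=cam(n); R=cv2.Rodrigues(r)[0]; C=-R.T@t
    d=R.T@np.linalg.inv(K)@np.array([uv[0],uv[1],1.]); return C+d*(z-C[2])/d[2]
def proj(n,P):
    K,r,t=cam(n); return cv2.projectPoints(np.array(P,float).reshape(-1,1,3),r,t,K,None)[0].reshape(-1,2)
def snap(n,f,crop=None,s=1):
    im=robot.grab_frame(n)[:,:,::-1].copy(); cv2.imwrite('pics/raw_'+f,im)
    if crop: u0,v0,u1,v1=crop; im=im[v0:v1,u0:u1]
    cv2.imwrite('pics/'+f,cv2.resize(im,None,fx=s,fy=s,interpolation=cv2.INTER_CUBIC))
E
python3 - <<'E'
from h import *
for n in('top','side'):
    snap(n,n+'0.png',s=1.4); K,r,t=cam(n); R=cv2.Rodrigues(r)[0]; print(n,K[0,0],-R.T@t,R[2])
s=robot.get_state(); print(s['time'],s['ee_pos'],s['tool_rot'],s['force'],s['opening'])
E
```

```text
pics
top 466.1594784328749 [0.2662221  0.01924618 1.4056538 ] [ 0.17382525  0.0058711  -0.98475901]
side 379.2896613091938 [0.45531417 0.82153075 0.66915763] [ 0.02270193 -0.82250721 -0.56830142]
0.1 [0.17193008 0.600522   0.19618701] [[-9.61390233e-01  2.75188618e-01 -2.10517497e-04]
 [ 2.75188679e-01  9.61389600e-01 -1.10822113e-03]
 [-1.02580510e-04 -1.12336501e-03 -9.99999364e-01]] [0.67026137 0.20155344 0.09706029] 0.09428895266995677
```

View pics/top0.png

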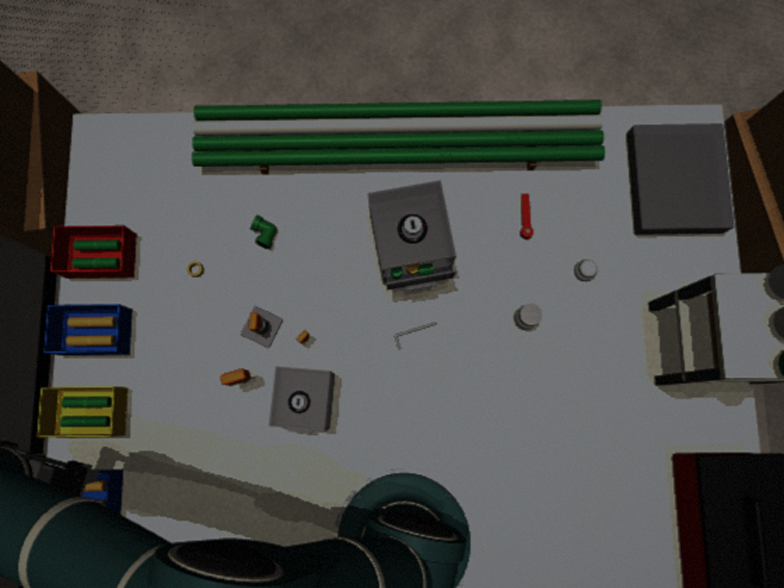

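View pics/side0.png

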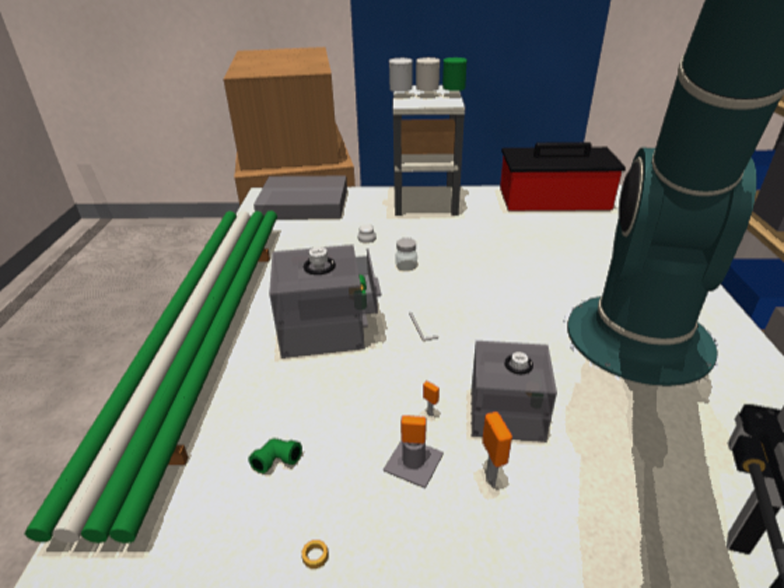

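The top view shows the large unit at about (412,235), its drawer open towards the robot (downwards in the image). The holder with the middle-sized key is at (260,325). The small unit at (300,400) and two other keys are decoys. Next I'll take enlarged crops to measure from.

Run:
```python
import cv2,numpy as np
def c(f,u0,v0,w,h,s):
    im=cv2.imread(f)[v0:v0+h,u0:u0+w]; im=cv2.resize(im,None,fx=s,fy=s,interpolation=cv2.INTER_CUBIC)
    im=cv2.convertScaleAbs(im,alpha=1.5,beta=20)
    for i in range(0,w,10):
        cv2.line(im,(i*s,0),(i*s,8 if i%50 else 8),(0,0,255),1); cv2.putText(im,str(u0+i),(i*s,18),0,.33,(0,0,255),1)
    for i in range(10,h,10):
        cv2.line(im,(0,i*s),(8,i*s),(0,0,255),1); cv2.putText(im,str(v0+i),(9,i*s+4),0,.33,(0,0,255),1)
    return im
t='pics/raw_top0.png'; s='pics/raw_side0.png'
cv2.imwrite('pics/a.png',np.hstack([c(t,255,120,80,100,6)[:600],c(t,165,210,53,100,6)[:600]]))
cv2.imwrite('pics/b.png',np.hstack([c(s,185,165,90,100,5),c(s,268,285,60,100,5)]))
```

```text
(no output)
```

View pics/a.png

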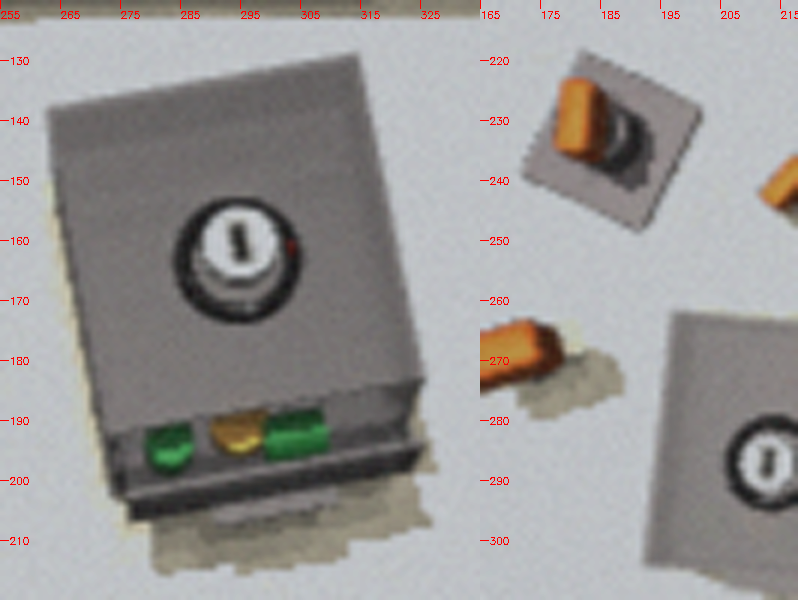

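View pics/b.png

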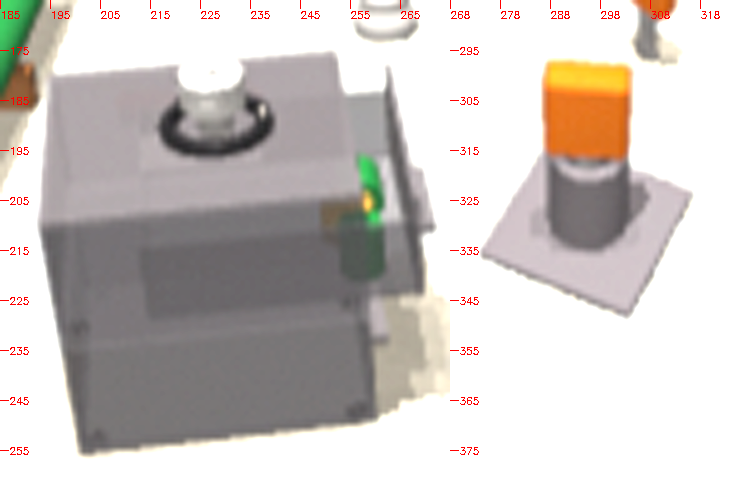

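The crops give lid corners, stud head, grip and foot corners at readable pixels. I'll fit the poses by least squares over both cameras.

```bash
cat > fit.py <<'E'
from h import *
from scipy.optimize import least_squares
T=lambda x,y,o=(255,120),s=6:(o[0]+(x+.5)/s-.5,o[1]+(y+.5)/s-.5)
def A(x,y): return T(x,y) if x<480 else T(x-480,y,(165,210))
def B(x,y): return T(x,y,(185,165),5) if x<450 else T(x-450,y,(268,285),5)
def model(p,L):
    c,s=np.cos(p[2]),np.sin(p[2]); L=np.array(L,float); return np.c_[p[0]+c*L[:,0]-s*L[:,1],p[1]+s*L[:,0]+c*L[:,1],L[:,2]]
def fit(p0,obs,post=lambda p,L:L):
    f=lambda p:np.concatenate([(proj(n,model(p,post(p,[l])))-uv).ravel() for n,l,uv in obs])
    r=least_squares(f,p0,loss='soft_l1'); print(np.round(r.x,4),'res',np.round(r.fun.reshape(-1,2),1).tolist()); return r.x
h=.15
u=fit([.6,0,.15],[('top',(.08,.075,h),A(47,107)),('top',(.08,-.075,h),A(358,52)),('top',(-.08,-.075,h),A(425,378)),('top',(-.08,.075,h),A(108,432)),
 ('side',(.08,.075,h),B(40,227)),('side',(.08,.075,0),B(82,454)),('side',(-.08,.075,0),B(374,420)),('side',(-.08,.075,h),B(358,196)),('side',(.08,-.075,h),B(52,74)),('side',(-.08,-.075,h),B(334,53))])
lp=model(u,[(-.01,0,h)])[0]; print('lock',lp)
for H in(.022,.03,.038): print(H,proj('top',lp+[0,0,H]),A(240,240),proj('side',lp+[0,0,H]),B(210,76))
print('front drawer top edge',[model([0,0,-u[2]],[ray('top',A(*q),.141)-[u[0],u[1],0]]) for q in((128,503),(418,453))])
hp=fit([.45,.25,.4],[('top',(a,b,.005),A(*q)) for a,b,q in((.035,.035,(582,48)),(.035,-.035,(702,112)),(-.035,-.035,(642,232)),(-.035,.035,(522,175)))]
 +[('side',(a,b,.005),B(*q)) for a,b,q in((-.035,-.035,(692,193)),(-.035,.035,(630,317)),(.035,.035,(482,253)))])
k=fit([.45,.25,0],[('side',(a,b,z),B(*q)) for a,b,z,q in((.018,.008,.097,(545,88)),(-.018,.008,.097,(630,97)),(.018,.008,.052,(545,153)),(-.018,.008,.052,(630,158)),(.018,-.008,.097,(545,62)),(-.018,-.008,.097,(630,67)))]
 +[('top',(a,b,.097),A(*q)) for a,b,q in((.018,.008,(562,80)),(.018,-.008,(599,80)))])
E
python3 fit.py
```

```text
[ 0.6283 -0.0216  0.1665] res [[-0.5, -0.0], [0.0, -0.1], [0.0, -0.1], [-0.6, 0.5], [-0.9, -0.9], [-0.9, 0.2], [0.7, 0.5], [1.0, -0.9], [-0.9, -0.8], [0.7, -1.5]]
lock [ 0.61839082 -0.02330431  0.15      ]
0.022 [[294.29270503 160.96641199]] (294.5833333333333, 159.58333333333334) [[227.02768945 182.51631782]] (226.6, 179.8)
0.03 [[294.37750199 160.15333534]] (294.5833333333333, 159.58333333333334) [[226.72802896 179.83253155]] (226.6, 179.8)
0.038 [[294.46335927 159.33009176]] (294.5833333333333, 159.58333333333334) [[226.4255653  177.12363982]] (226.6, 179.8)
front drawer top edge [array([[-0.11142619,  0.06983291,  0.141     ]]), array([[-0.11245673, -0.06594385,  0.141     ]])]
[ 0.445   0.3028 -0.4518] res [[-0.4, 0.4], [0.1, -0.6], [-0.3, 0.3], [-1.0, -0.0], [0.9, -0.7], [0.0, -0.2], [-1.0, -0.3]]
[ 0.4455  0.3038 -0.1329] res [[-0.8, -1.0], [0.4, -0.9], [-0.7, 1.1], [-0.0, 2.1], [0.3, -1.9], [1.2, -1.1], [-0.7, -0.5], [-1.3, 0.2]]
```

```bash
cat >> h.py <<'E'
U=np.array([.6283,-.0216,.1665]); KEY=np.array([.4455,.3038,-.1329]); HOLD=np.array([.445,.3028]); LOCK=np.array([.6184,-.0233])
def Rd(yaw):
    c,s=np.cos(yaw),np.sin(yaw); return np.array([[-c,-s,0],[-s,c,0],[0,0,-1.]])
def inU(x,y,z):
    c,s=np.cos(U[2]),np.sin(U[2]); return np.array([U[0]+c*x-s*y,U[1]+s*x+c*y,z])
def st(m=''):
    s=robot.get_state(); print(m,'t%.1f'%s['time'],np.round(s['ee_pos'],4),'F',np.round(s['force'],2),'M',np.round(s['moment'],3),'op %.4f'%s['opening']); return s
E
python3 - <<'E'
from h import *
for y in np.arange(.1665-2,.1665+3.3,.25):
    q=robot.ik([*LOCK,.26],Rd(y)); print(round(y,2),None if q is None else np.round(q,2))
q=robot.ik([KEY[0],KEY[1],.3],Rd(KEY[2])); print('key',q)
robot.move_linear([.172,.601,.28])
robot.gripper_to(0.0)
robot.move_ptp(inU(-.165,0,.28),Rd(U[2]))
robot.move_linear(inU(-.165,0,.124)); robot.pause(.3); st('pre')
print(robot.move_linear(inU(-.078,0,.124),velocity=.03,threshold=8)); s=st('push')
d=s['ee_pos']-[U[0],U[1],0]; print('unit x',d[0]*np.cos(U[2])+d[1]*np.sin(U[2]))
E
```

```text
-1.83 [-0.56  0.44  0.75  1.57 -0.31  1.25 -0.02]
-1.58 [-0.55  0.43  0.74  1.57 -0.3   1.25  0.23]
-1.33 [-0.54  0.43  0.73  1.57 -0.3   1.25  0.47]
-1.08 [-0.53  0.43  0.71  1.57 -0.29  1.25  0.71]
-0.83 [-0.52  0.42  0.69  1.57 -0.28  1.25  0.96]
-0.58 [-0.51  0.42  0.68  1.57 -0.27  1.25  1.2 ]
-0.33 [-0.5   0.42  0.67  1.57 -0.27  1.25  1.45]
-0.08 [-0.49  0.41  0.65  1.57 -0.26  1.24  1.69]
0.17 [-0.47  0.41  0.62  1.57 -0.24  1.24  1.93]
0.42 [-0.44  0.4   0.57  1.57 -0.22  1.24  2.16]
0.67 [-0.39  0.39  0.5   1.57 -0.19  1.24  2.39]
0.92 [-0.35  0.38  0.46  1.57 -0.17  1.23  2.62]
1.17 [ 0.73  0.57 -1.08  1.53  0.51  1.35  2.33]
1.42 [ 0.73  0.57 -1.08  1.53  0.51  1.35  2.58]
1.67 [-0.75  0.56  1.08  1.58 -0.51  1.31 -2.64]
1.92 [-0.75  0.56  1.08  1.58 -0.51  1.31 -2.39]
2.17 [-0.75  0.56  1.08  1.58 -0.51  1.31 -2.14]
2.42 [-0.75  0.56  1.08  1.58 -0.51  1.31 -1.89]
2.67 [-0.75  0.56  1.08  1.58 -0.51  1.31 -1.64]
2.92 [-0.7   0.51  0.98  1.58 -0.44  1.29 -1.44]
3.17 [-0.65  0.48  0.9   1.58 -0.39  1.27 -1.24]
3.42 [-0.6   0.45  0.82  1.58 -0.34  1.26 -1.02]
key [-0.7884484   0.17935522  0.1535186   1.69822389 -0.02859979  1.26619578
  0.80912108]
pre t6.2 [ 0.4657 -0.0488  0.1243] F [-0.36  0.23 -0.15] M [ 0.013  0.027 -0.015] op 0.0006
True
push t8.5 [ 0.5406 -0.0363  0.1236] F [ 0.02 -0.32  0.78] M [0.095 0.035 0.016] op 0.0006
unit x -0.08894272080460609
```

Run:
```python
from h import *
print(robot.move_linear(inU(-.072,0,.124),velocity=.02,threshold=10)); s=st('push2')
d=s['ee_pos']-[U[0],U[1],0]; print('unit x',d[0]*np.cos(U[2])+d[1]*np.sin(U[2]))
robot.pause(.3); st('hold')
robot.move_linear(inU(-.165,0,.124),velocity=.15)
robot.move_linear(inU(-.165,0,.28),velocity=.2)
robot.gripper_to(.045)
robot.move_ptp([KEY[0],KEY[1],.22],Rd(KEY[2]))
snap('top','c_top.png',(255,120,335,220),4)
robot.move_linear([KEY[0],KEY[1],.14])
snap('side','c_side.png'); st()
a=cv2.imread('pics/c_top.png'); b=cv2.imread('pics/raw_c_side.png')[215:365,220:370]
b=cv2.resize(b,(400,400),interpolation=cv2.INTER_CUBIC); cv2.imwrite('pics/c.png',cv2.convertScaleAbs(np.hstack([a,b]),alpha=1.4,beta=15))
```

```text
True
push2 t8.7 [ 0.5405 -0.0362  0.1232] F [-0.48 -0.26  0.38] M [0.066 0.061 0.036] op 0.0004
unit x -0.08902396881173975
hold t9.0 [ 0.5402 -0.0362  0.123 ] F [-0.87  0.01 -0.34] M [ 0.067 -0.019  0.075] op 0.0006
 t13.6 [0.4461 0.3039 0.141 ] F [0.53 0.27 0.64] M [ 0.01  -0.007  0.006] op 0.0448
```

View pics/c.png

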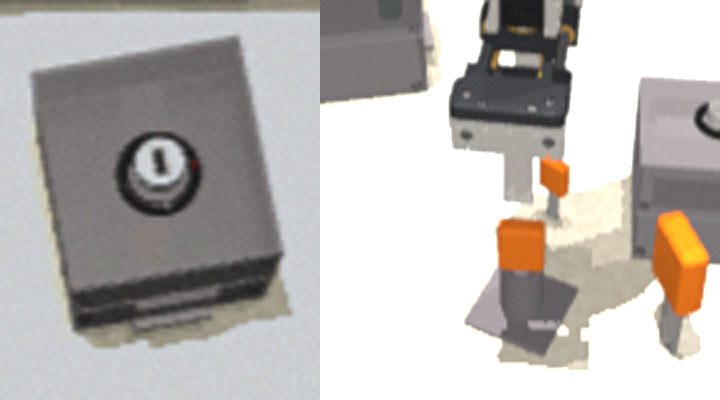

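The top crop shows the drawer shut (front flush under the lid edge). The side crop shows the finger over the orange key, aligned with its wide face, so I'll grasp it.

Run:
```python
from h import *
print(robot.move_linear([KEY[0],KEY[1],.080],velocity=.08,threshold=8)); st('at')
robot.gripper_to(0.0); st('grip')
robot.pause(.2); st()
robot.move_linear([KEY[0],KEY[1],.20],velocity=.12); robot.pause(.2); st('up')
snap('side','d.png',(240,150,340,250),6)
```

```text
False
at t14.5 [0.4458 0.3039 0.0803] F [-0.28  0.29  1.32] M [ 0.028 -0.051  0.061] op 0.0448
grip t15.1 [0.4455 0.3039 0.0801] F [0.18 1.48 0.48] M [ 0.044 -0.031  0.013] op 0.0157
 t15.3 [0.4455 0.3039 0.0801] F [0.93 0.92 1.47] M [ 0.066 -0.089  0.017] op 0.0153
up t16.6 [0.4454 0.3036 0.1996] F [-0.26  0.06 -0.5 ] M [ 0.069  0.061 -0.022] op 0.0157
```

View pics/d.png

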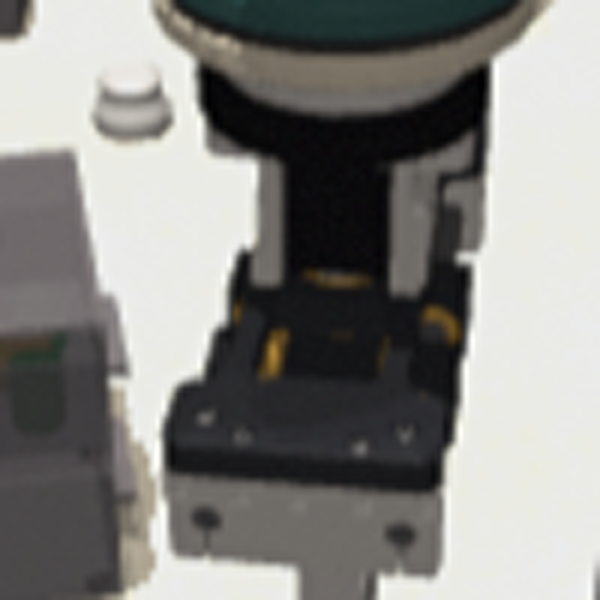

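Run:
```python
from h import *
im=cv2.imread('pics/raw_d.png')[225:325,250:350]; im=cv2.resize(im,None,fx=6,fy=6,interpolation=cv2.INTER_CUBIC)
cv2.imwrite('pics/e.png',im)
s=robot.get_state(); e=s['ee_pos']
R=Rd(KEY[2])
for n,x,z in(('tcp',0,0),('gripTL',.018,.017),('gripBL',.018,-.028),('gripBR',-.018,-.028),('shankB',0,-.065),('bladeL',.0075,-.073),('bladeR',-.0075,-.073)):
    c,sn=np.cos(KEY[2]),np.sin(KEY[2]); y=.008 if 'grip' in n else 0.002
    p=e+[c*x-sn*y,sn*x+c*y,z]; q=proj('side',p)[0]; print(n,np.round((q-[250,225]+.5)*6-.5,1))
```

```text
tcp [275.9 218.3]
gripTL [213.9 183.9]
gripBL [215.2 293.6]
gripBR [331.2 304.7]
shankB [274.6 370. ]
bladeL [251.4 385.2]
bladeR [297.7 389.9]
```

View pics/e.png

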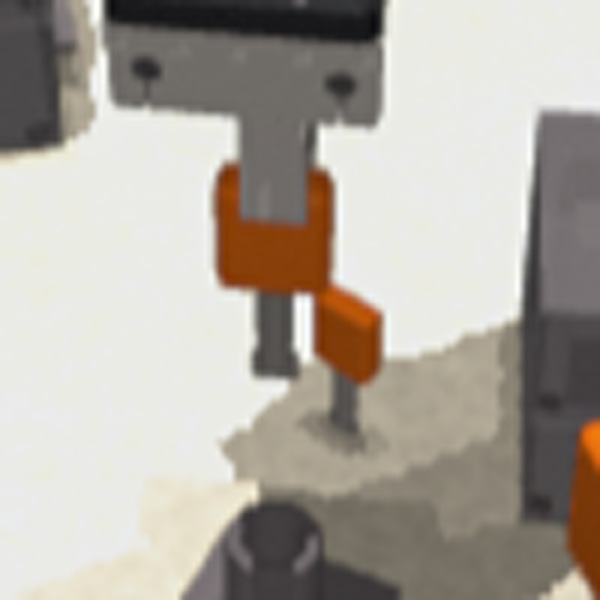

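Run:
```python
from h import *
print('tip check c: obs (295,290) pred', proj('side',[[.446,.304+.03,.122],[.446,.304+.037,.122]]))
robot.move_linear([KEY[0],KEY[1],.30],velocity=.2)
robot.move_ptp([*LOCK,.30],Rd(U[2]))
robot.move_linear([*LOCK,.273],velocity=.1); robot.pause(.3); s=st('hover')
snap('side','f_s.png',(180,120,280,220),4); snap('top','f_t.png',(240,90,340,190),4)
cv2.imwrite('pics/f.png',np.hstack([cv2.imread('pics/f_s.png'),cv2.imread('pics/f_t.png')]))
f=lambda q:np.round((q-[180,120]+.5)*4-.5,1)
e=s['ee_pos']; print('pred tip side',f(proj('side',e-[0,0,.073])),'pred head top .03',f(proj('side',[*LOCK,.18])))
print('q',np.round(s['qpos'],2))
```

```text
tip check c: obs (295,290) pred [[295.32372396 302.10024167]
 [295.37076844 304.98991087]]
hover t19.4 [ 0.6185 -0.0233  0.2734] F [ 0.12  0.28 -1.13] M [ 0.066 -0.002  0.017] op 0.0154
pred tip side [[185.1 213. ]] pred head top .03 [[188.4 240.8]]
q [-0.61  0.45  0.84  1.56 -0.34  1.29  2.01]
```

View pics/f.png

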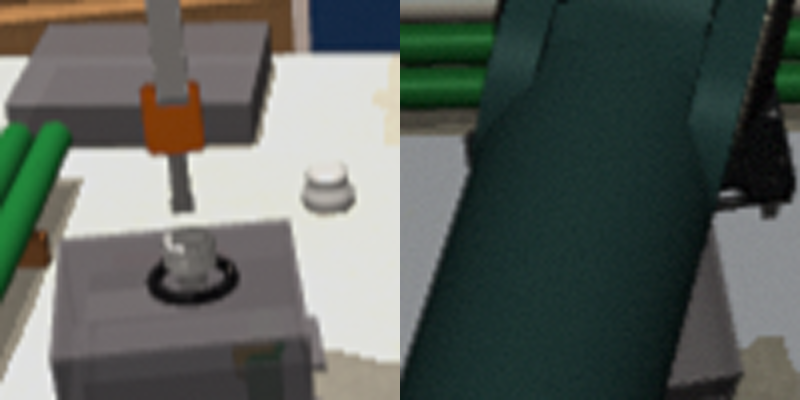

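Run:
```python
from h import *
im=cv2.imread('pics/raw_f_s.png')[155:200,205:255]; im=cv2.resize(im,None,fx=13,fy=13,interpolation=cv2.INTER_CUBIC)
im=cv2.convertScaleAbs(im,alpha=1.3); cv2.imwrite('pics/g.png',im)
f=lambda q:np.round((q-[205,155]+.5)*13-.5,1)
e=robot.get_state()['ee_pos']; c,s=np.cos(U[2]),np.sin(U[2])
for d in(-.0075,.0075): print('blade',f(proj('side',e+[d*c,d*s,-.073])))
for d in(-.017,.017): print('head',f(proj('side',[LOCK[0]+d,LOCK[1],.18])))
for d in(-.03,.03): print('flange',f(proj('side',[LOCK[0]+d,LOCK[1],.155])))
```

```text
blade [[316.6 235.7]]
blade [[239.5 242.2]]
head [[374.  328.5]]
head [[202.9 329.2]]
flange [[449.4 436.3]]
flange [[151.8 437.3]]
```

View pics/g.png

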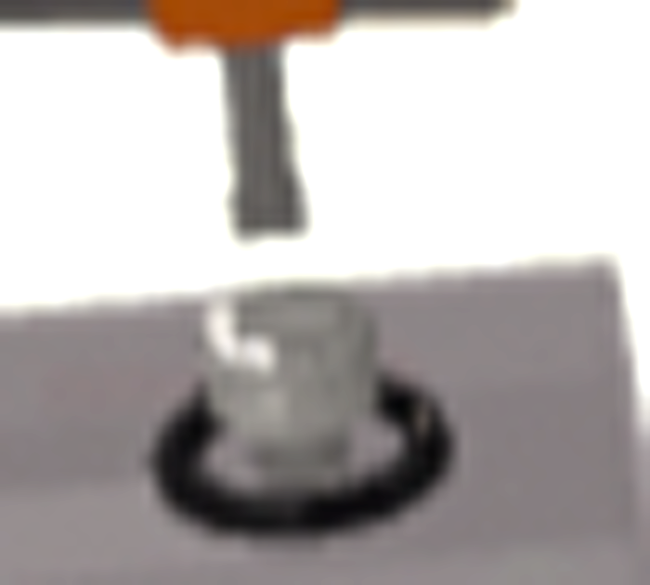

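The blade is centred at u≈270 (predicted 278) and the head at 291 (predicted 288.5). I'll shift the tool about 2 mm in −x and lower it under force control.

```bash
cat >> h.py <<'E'
TGT=LOCK+[-.0022,-.0004]
E
python3 - <<'E'
from h import *
robot.move_linear([*TGT,.262],velocity=.05); robot.pause(.3); st('pre')
print(robot.move_linear([*TGT,.236],velocity=.015,threshold=4)); st('c'); robot.pause(.3); st('c2')
snap('side','i.png',(205,145,255,190),13)
E
```

```text
pre t20.2 [ 0.6163 -0.0237  0.2621] F [-0.06  0.84 -0.64] M [0.116 0.011 0.013] op 0.0157
True
c t20.9 [ 0.6162 -0.0236  0.2554] F [-0.34  0.86  6.49] M [0.06  0.078 0.03 ] op 0.0156
c2 t21.2 [ 0.6163 -0.0237  0.2556] F [-0.02  0.5   5.38] M [0.126 0.056 0.018] op 0.0158
```

View pics/i.png

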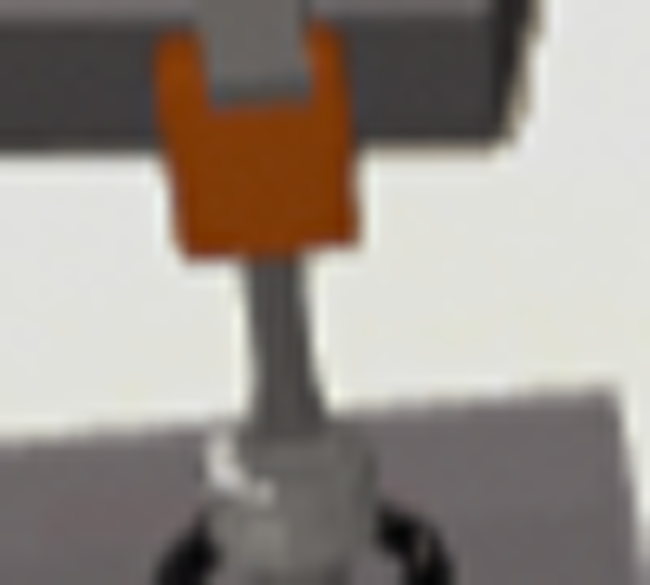

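The tool is in contact at tip height ≈0.1825. In the image the key seems to stand on the rear (−y) part of the head. I'll check numerically where the picture changed on the head.

Run:
```python
from h import *
a=cv2.imread('pics/raw_f_s.png').astype(int).mean(2).astype(int); b=cv2.imread('pics/raw_i.png').astype(int).mean(2).astype(int)
print('cols 217..237')
for v in range(170,196): print(v,a[v,218:237],'|',b[v,218:237])
print(proj('side',robot.get_state()['ee_pos']-[0,0,.073]))
```

```text
cols 217..237
170 [223 222 223 222 162  83  73  76  71  76 154 222 223 222 221 220 221 221
 221] | [223 223 222 222 224 224 118  76  76  70 103 222 225 223 221 221 222 222
 221]
171 [222 222 223 223 177  89  71  73  70  74 138 222 223 222 222 222 222 222
 222] | [222 222 222 222 223 224 127  78  75  69  92 221 225 223 222 222 223 223
 222]
172 [222 222 223 222 189  99  81  88  87  91 145 220 222 221 222 223 223 222
 222] | [222 222 222 222 223 223 143  82  75  70  87 200 223 222 222 222 223 223
 223]
173 [222 222 222 223 210 161 157 181 183 183 199 222 223 221 222 223 223 224
 224] | [223 222 222 222 223 224 154  84  75  72  82 179 223 223 222 223 223 224
 224]
174 [223 223 223 224 223 212 212 225 225 224 225 224 223 223 223 223 224 224
 224] | [223 223 223 223 224 225 153  84  75  73  76 147 223 225 223 224 224 224
 224]
175 [223 224 224 225 225 223 223 224 224 223 223 223 222 222 213 211 211 201
 199] | [224 225 225 224 226 225 138  79  76  75  68 107 219 224 214 212 212 202
 200]
176 [223 224 224 214 211 199 192 181 178 170 169 170 171 173 164 162 163 150
 148] | [224 225 224 216 
[... 2387 characters left out ...]
100  85  81  79  79  80  83  73  77  57  45  26
  17] | [ 19  21  44  75  94 106 100  85  82  79  79  82  82  73  77  57  43  25
  18]
192 [17 17 25 38 63 79 82 71 66 64 61 60 61 45 40 19 19 17 14] | [16 20 25 37 62 78 82 71 66 63 62 60 61 47 39 21 19 15 13]
193 [30 16 16 18 27 34 41 40 41 41 32 20 19 16 12  9 10 18 37] | [29 15 17 20 26 35 42 40 42 42 32 21 19 14 12  9 10 18 37]
194 [70 41 23 16 15 19 23 25 26 28 15 10  8 10 16 20 27 52 85] | [71 39 22 15 14 17 22 25 27 29 16 13  9 11 15 17 29 52 85]
195 [102  88  68  40  27  26  21  20  23  25  22  20  26  36  50  67  83  90
 102] | [103  89  68  41  28  26  23  23  23  25  22  21  27  35  50  68  83  90
 102]
[[227.45949302 178.88973937]]
```

The tip ends at v≈178.7 and the head's top centre is at ≈180, so the key is several mm too far towards −y. I'll probe along the unit's +y and watch for a drop in contact height.

```bash
cat >> h.py <<'E'
def off(dx,dy):
    c,s=np.cos(U[2]),np.sin(U[2]); return TGT+np.array([c*dx-s*dy,s*dx+c*dy])
def probe(dx,dy,z0=.259,zmin=.2435,th=4):
    robot.move_linear([*off(dx,dy),z0],velocity=.04); robot.pause(.15)
    hit=robot.move_linear([*off(dx,dy),zmin],velocity=.02,threshold=th); s=st(f'probe {dx} {dy} {hit}'); return s['ee_pos'][2]
E
python3 - <<'E'
from h import *
z0=.2555
for dy in(.0025,.004,.0055,.007):
    z=probe(0,dy)
    if z<z0-.003: break
E
```

```text
probe 0 0.0025 True t22.2 [ 0.6157 -0.0212  0.2472] F [-1.27 -0.21  6.76] M [0.027 0.087 0.005] op 0.0155
```

The contact height dropped 8.3 mm at +2.5 mm, so the blade is in the slot. Now I'll press.

```bash
cat >> h.py <<'E'
def avg(m='',n=8):
    L=[]
    for _ in range(n): robot.pause(.02); s=robot.get_state(); L.append([*s['force'],*s['moment']])
    L=np.mean(L,0); print(m,'t%.1f'%s['time'],np.round(s['ee_pos'],4),'F',np.round(L[:3],2),'M',np.round(L[3:],3)); return s['ee_pos'],L
P=off(0,.0025)
E
python3 - <<'E'
from h import *
avg('in slot')
for z in (.2440,.2405,.2388):
    print(robot.move_linear([*P,z],velocity=.015,threshold=8)); p,L=avg('press')
    if L[2]>15: break
E
```

```text
in slot t22.4 [ 0.6158 -0.0212  0.2475] F [-0.15  0.33  5.86] M [ 0.086  0.064 -0.011]
False
press t22.9 [ 0.6162 -0.0213  0.2445] F [-0.66  0.24  8.48] M [0.166 0.187 0.026]
False
press t23.4 [ 0.6163 -0.0213  0.2413] F [-0.76  0.64 10.06] M [ 0.201  0.235 -0.008]
False
press t23.8 [ 0.6164 -0.0214  0.2397] F [-0.83  0.86 11.31] M [ 0.196  0.274 -0.009]
```

Run:
```python
from h import *
print(robot.move_linear([*P,.2378],velocity=.015,threshold=6)); avg('press')
for k in range(1,4):
    print(robot.move_linear([*P,.2378],velocity=.02,frame=Rd(U[2]-.1*k),threshold=6)); p,L=avg('turn %.1f'%(.1*k))
    R=robot.get_state()['tool_rot']; print('yaw rel',np.arctan2(-R[0,1],R[1,1])-U[2])
    if np.hypot(*L[:2])>4 or L[2]>16 or abs(L[5])>.2: break
```

```text
False
press t24.2 [ 0.6164 -0.0213  0.2387] F [-0.82  0.6  11.98] M [ 0.193  0.28  -0.01 ]
False
turn 0.1 t24.6 [ 0.6165 -0.0212  0.2387] F [-0.64  1.06 11.82] M [ 0.318  0.21  -0.007]
yaw rel -0.09985611013359946
False
turn 0.2 t24.9 [ 0.6166 -0.0211  0.2387] F [-0.37  1.57 11.85] M [0.479 0.057 0.003]
yaw rel -0.1997563675894681
False
turn 0.3 t25.3 [ 0.6166 -0.021   0.2388] F [ 0.21  1.91 11.75] M [ 0.598 -0.117  0.01 ]
yaw rel -0.2996196197292398
```

Run:
```python
from h import *
P=P.copy(); a=.3; base=np.array([-.1,.4])
while a<1.5:
    a+=.15
    hit=robot.move_linear([*P,.2373],velocity=.02,frame=Rd(U[2]-a),threshold=6); p,L=avg('turn %.2f %s'%(a,hit))
    P+=np.clip(.0002*(L[:2]-base),-.0005,.0005)
    if hit or np.hypot(*L[:2])>5 or L[2]>15.5 or abs(L[5])>.15: break
print(P-off(0,.0025)); np.save('P.npy',np.r_[P,a])
```

```text
turn 0.45 False t25.8 [ 0.6168 -0.0211  0.2384] F [ 0.59  1.67 13.55] M [ 0.515 -0.161  0.015]
turn 0.60 False t26.2 [ 0.617  -0.0208  0.2385] F [ 1.33  1.93 13.04] M [ 0.564 -0.433  0.003]
turn 0.75 False t26.6 [ 0.6174 -0.0204  0.2384] F [ 1.8   1.84 12.75] M [ 0.519 -0.632  0.003]
turn 0.90 False t27.1 [ 0.6177 -0.0204  0.2384] F [ 2.    0.98 12.47] M [ 0.274 -0.571 -0.003]
turn 1.05 False t27.5 [ 0.6182 -0.0203  0.2384] F [ 2.57  1.01 12.22] M [ 0.225 -0.781  0.004]
turn 1.20 False t27.9 [ 0.6186 -0.0203  0.2384] F [ 2.09  0.35 12.25] M [ 0.045 -0.627  0.017]
turn 1.35 False t28.4 [ 0.6191 -0.0203  0.2384] F [ 2.68  0.15 12.02] M [ 0.018 -0.82  -0.003]
turn 1.50 False t28.8 [ 0.6197 -0.0205  0.2384] F [ 3.15 -0.14 11.59] M [-0.068 -0.94  -0.01 ]
turn 1.65 False t29.2 [ 0.62   -0.0207  0.2384] F [ 1.99 -0.37 12.15] M [-0.18  -0.704  0.007]
[0.00357811 0.00076639]
```

Run:
```python
from h import *
*P,a=np.load('P.npy'); P=np.array(P); base=np.array([-.1,.4])
while a<1.84:
    a+=.04
    hit=robot.move_linear([*P,.2373],velocity=.02,frame=Rd(U[2]-a),threshold=6); p,L=avg('turn %.2f %s'%(a,hit))
    P+=np.clip(.0002*(L[:2]-base),-.0005,.0005)
    if hit or np.hypot(*L[:2])>5 or L[2]>15.5 or abs(L[5])>.12: break
np.save('P.npy',np.r_[P,a])
```

```text
turn 1.69 False t29.6 [ 0.6204 -0.0208  0.2384] F [ 1.96 -0.31 12.54] M [-0.181 -0.594  0.049]
turn 1.73 False t30.0 [ 0.6208 -0.021   0.2384] F [ 1.67 -0.29 12.59] M [-0.196 -0.552  0.049]
turn 1.77 False t30.4 [ 0.6212 -0.0212  0.2384] F [ 1.52 -0.42 12.36] M [-0.212 -0.542  0.06 ]
turn 1.81 False t30.8 [ 0.6215 -0.0213  0.2384] F [ 1.56 -0.24 12.38] M [-0.218 -0.534  0.066]
turn 1.85 False t31.1 [ 0.6218 -0.0214  0.2384] F [ 1.59 -0.29 12.73] M [-0.243 -0.48   0.091]
```

The moment rises steadily past 0.05 N m from about 1.7 rad on, so the stud is at its stop. I'll back off within the play and lift, watching the force to confirm the catch.

Run:
```python
from h import *
*P,a=np.load('P.npy'); P=np.array(P)
a-=.05; robot.move_linear([*P,.2373],velocity=.02,frame=Rd(U[2]-a)); avg('back')
for z in(.2390,.2403,.2416,.2429,.2442,.247,.262): robot.move_linear([*P,z],velocity=.03); avg('lift %.4f'%z)
robot.move_linear([*P,.30],velocity=.15)
snap('side','j.png',(205,155,255,200),13)
robot.move_ptp([.5,.25,.30],Rd(KEY[2])); 
im=cv2.resize(robot.grab_frame('top')[130:190,260:330,::-1],None,fx=8,fy=8,interpolation=cv2.INTER_CUBIC); j=cv2.resize(cv2.imread('pics/j.png'),None,fx=.36,fy=.36)
im[:j.shape[0],:j.shape[1]]=j; cv2.imwrite('pics/k.png',cv2.convertScaleAbs(im,alpha=1.3))
```

```text
back t31.5 [ 0.622  -0.0215  0.2383] F [ 1.18 -0.23 12.28] M [-0.161 -0.23  -0.011]
lift 0.2390 t31.9 [ 0.6219 -0.0215  0.2399] F [ 1.07 -0.32 11.22] M [-0.192 -0.271 -0.002]
lift 0.2403 t32.3 [ 0.6219 -0.0215  0.2412] F [ 1.   -0.44 10.63] M [-0.176 -0.312 -0.005]
lift 0.2416 t32.7 [ 0.6219 -0.0215  0.2424] F [ 1.1  -0.49  9.46] M [-0.183 -0.349 -0.006]
lift 0.2429 t33.1 [ 0.6215 -0.0213  0.2432] F [ 1.85 -0.17  5.71] M [-0.239 -0.681  0.044]
lift 0.2442 t33.4 [ 0.6212 -0.0212  0.2441] F [ 2.98 -1.06 -0.33] M [-0.364 -0.961  0.019]
lift 0.2470 t33.8 [ 0.6211 -0.0212  0.2471] F [ 2.27 -0.49  0.07] M [-0.275 -0.659  0.028]
lift 0.2620 t34.6 [ 0.621  -0.0211  0.2618] F [-0.07 -0.21 -0.63] M [-0.065  0.05  -0.003]
```

View pics/k.png

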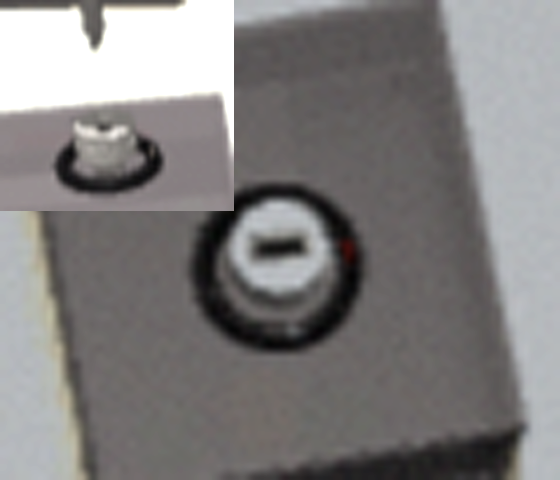

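The stud is in its catch: the force fell to zero with the head about 4.5 mm down, and the slot now lies across the unit. Next I'll return to the pick-up hover and compare the key in hand with the earlier picture.

Run:
```python
from h import *
robot.move_ptp([KEY[0],KEY[1],.24],Rd(KEY[2]))
robot.move_linear([KEY[0],KEY[1],.20],velocity=.12); robot.pause(.3); st('hover')
snap('side','l.png')
a=cv2.imread('pics/raw_d.png'); b=cv2.imread('pics/raw_l.png')
A=a.mean(2).astype(int);B=b.mean(2).astype(int)
for v in range(272,290): print(v,A[v,288:302],'|',B[v,288:302])
for n,(v0,v1,u0,u1) in dict(shank=(274,290,288,301),grip=(250,275,283,308)).items():
    r=cv2.matchTemplate(b[v0-6:v1+6,u0-6:u1+6],a[v0:v1,u0:u1],cv2.TM_CCOEFF_NORMED); print(n,cv2.minMaxLoc(r)[1],np.array(cv2.minMaxLoc(r)[3])-6)
```

```text
hover t37.5 [0.4457 0.304  0.2005] F [ 1.12  0.31 -1.45] M [-0.036  0.038  0.011] op 0.0155
272 [95 94 86 85 79 71 70 69 69 70 69 69 66 66] | [95 94 87 86 73 71 69 69 70 69 68 68 67 68]
273 [201 197 166 160 128  81  71  71  69  68  72 108  98  95] | [201 198 169 161  90  70  72  70  72  71  80  95  88  87]
274 [235 235 225 221 156  85  74  77  77  74  93 200 204 199] | [236 236 226 222 104  73  77  79  77  80 137 195 171 164]
275 [233 234 235 235 162  86  79  83  83  75 104 237 240 238] | [234 235 237 237 112  76  83  84  81  90 183 238 230 226]
276 [232 233 235 236 162  85  78  82  83  75 102 237 240 238] | [232 233 236 238 112  75  83  84  80  94 200 238 238 238]
277 [232 232 234 235 162  85  80  83  82  76 102 235 239 238] | [233 233 235 237 111  76  83  84  79  92 200 236 238 238]
278 [232 232 233 234 160  85  79  82  82  75 102 235 239 238] | [233 233 235 236 112  76  83  84  80  92 198 235 238 238]
279 [232 232 233 234 163  85  78  83  82  75 102 235 239 239] | [233 233 235 236 111  76  82  84  79  93 198 236 238 239]
280 [232 233 234 235 185  92  79  82  82  76 101 235 239 239
[... 522 characters left out ...]
83  81  78 129 218 235 236]
285 [233 233 234 205 101  73  79  82  82  78  76 114 198 203] | [234 235 235 142  78  77  84  84  81  74  92 177 203 204]
286 [233 234 234 207 105  77  80  82  79  77  78 100 157 166] | [234 236 236 142  80  77  83  83  82  77  88 155 162 165]
287 [234 234 235 224 150 117 116 115  99  95  86 102 156 164] | [234 236 236 144  87  84  82  83  83  78  87 154 162 164]
288 [234 234 235 233 215 205 207 206 201 197 147 141 164 167] | [234 236 236 184 144 141 121 119 117  89  92 159 166 167]
289 [233 234 233 232 232 234 235 235 237 234 177 164 165 165] | [234 235 235 224 215 215 209 209 200 147 140 164 166 166]
shank 0.9566508531570435 [-1  1]
grip 0.9688568711280823 [0 0]
```

The key in hand has only shifted about 1 mm. I'll lower it into the holder with a force guard.

Run:
```python
from h import *
x,y=KEY[0]-.001,KEY[1]-.0005
robot.move_linear([x,y,.15],velocity=.1); robot.pause(.15)
print(robot.move_linear([x,y,.079],velocity=.04,threshold=5)); avg('down')
```

```text
True
down t40.2 [0.4446 0.3033 0.0796] F [-0.79 -0.15  7.32] M [-0.119  0.23  -0.006]
```

Run:
```python
from h import *
x,y=KEY[0]-.001,KEY[1]-.0005
robot.move_linear([x,y,.0803],velocity=.02)
robot.gripper_to(.045); robot.pause(.2)
robot.move_linear([x,y,.20],velocity=.1); robot.move_linear([x-.05,y+.05,.30],velocity=.2); st('away')
robot.goto_joints([-1.333,.417,-.01,1.614,.005,1.111,-.053]); robot.pause(.3); st('home')
t=robot.grab_frame('top')[:,:,::-1]; s=robot.grab_frame('side')[:,:,::-1]
r=lambda im,k:cv2.resize(im,k,interpolation=cv2.INTER_CUBIC)
A=r(t[210:260,165:225],(400,333)); B=r(s[285:355,260:330],(333,333)); C=r(t[120:220,255:335],(213,266)); D=r(s,(355,266))
m=np.zeros((599,733,3),np.uint8); m[:333,:400]=A; m[:333,400:]=B; m[333:,:213]=C; m[333:,213:568]=D
cv2.imwrite('pics/m.png',m)
```

```text
away t43.4 [0.3945 0.3526 0.2991] F [ 0.12  0.03 -0.14] M [-0.004 -0.018 -0.021] op 0.0447
home t45.0 [0.1728 0.6003 0.197 ] F [-1.34 -0.61 -0.35] M [-0.051 -0.035  0.013] op 0.0447
```

View pics/m.png

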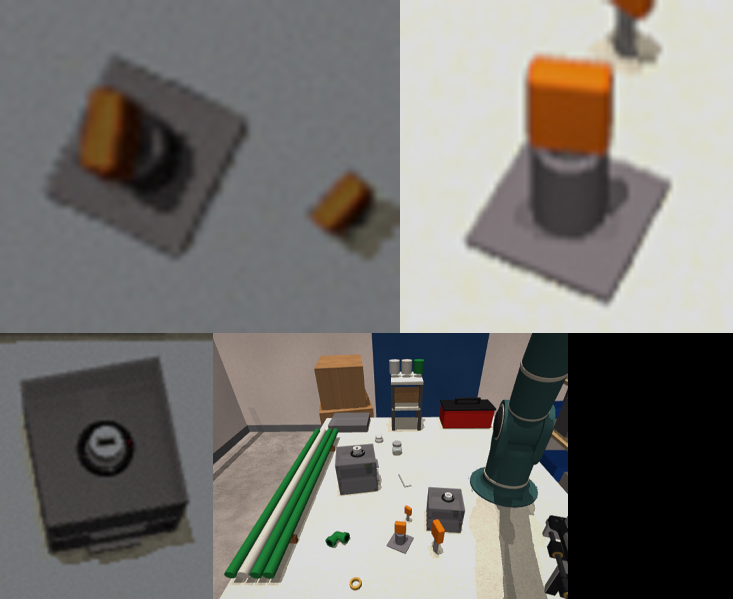

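The key stands upright on the holder rim, the drawer is shut, the slot lies crosswise and the bystanders are where they were. I'll hand it in.

```bash
python3 -c "
from rig import robot
print(robot.sign_off(), robot.get_state()['time'])"
```

```text
the job is handed in; nothing more can be done
the job is handed in; nothing more can be done
```

I handed the job in at about 45 s of the 72 s allowed; the rig gives no verdict. All the steps were carried out, and my last checks found nothing wrong.

- **Drawer:** I pushed it in with an 8 N guard until it met its stop. It stopped about 1 mm from the expected shut position, and the pictures show it flush.
- **Insertion:** The first touch landed on top of the stud's head, because the side view and the fitted pose disagreed by a few mm along the unit's y. Probing 2.5 mm along the unit's +y found the slot, shown by an 8.3 mm drop in contact height.
- **Press and turn:** Pressing stayed at about 14 N or less at the wrist, with side forces up to about 3 N. I turned the stud clockwise until the moment reached 0.09 N m, above the 0.02 to 0.05 N m that turning needs, so I took that as the stop.
- **Catch:** On lifting, the force fell to zero with the stud still about 4.5 mm down. The top view shows the slot lying across the unit.
- **Key:** It shifted about 1 mm in the grip during the turn. I lowered it until the grip touched the holder rim, at the same height as at pick-up. The last picture shows it upright in the holder, the bystanders in view looking undisturbed, and the arm back at its start and clear of everything.

The stud's final angle and depth are inferred from the forces and the pictures, since I could not read the joints directly.

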